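# Prop the parts feeder's hood

## Robot

A 6-joint arm with a two-finger parallel gripper is mounted at the origin on the work surface. World frame = base frame: x ahead of the robot, y to its left, z up, the work surface at z = 0. Lengths are in m, angles in rad, forces in N, time in s.
With the tool pointing down it reaches from about 0.35 to 0.775 m from the base axis. Payload 5.5 kg.
Tool frame: the origin (TCP) lies midway between the tips of the shut fingers; the grasp point (between the pads) lies 19 mm behind it; z points along the fingers, y is the line along which they close (so a half turn about z gives the same grasp; the last joint's range is limited). The gripper opens to 85 mm and grips with 20 to 120 N. Pads are 22 mm wide; open, the fingers measure 114 mm over their backs; the gripper's body (76 mm by 85 mm) begins 54 mm behind the grasp point. The pads swing forward as they close: fully open they stand 13 mm farther back than shut.
Start: joints at [1.058, 0.313, 0.046, 1.304, 0, 1.431], TCP at [0.209, 0.536, 0.231] pointing down, gripper open.
Joint ranges: [-2.76, 2.76], [-0.86, 1.69], [-1.03, 1.26], [-2.2, 2.34], [-1.47, 1.5], [-3.14, 3.14]. Speed limits (rad/s): [2.57, 2.57, 3.14, 3.14, 3.14, 3.14].

## Interface

Orientations are given as a unit quaternion [w, x, y, z].
In Python, from workcell import env gives the robot as it stands. The module is installed in compiled form; this text tells all that it offers.
- The arm moves only by the tool servo_tool, never from a script. Its argument "increments" is a list of rows, each an object of numbers: "grip": the closure, from 0 (fully open) to 1 (shut); "x", "y", "z": the shift along the tool's x, y, z in mm; "roll": the turn about the tool's z in degrees. In form: [{"grip": .., "x": .., "y": .., "z": .., "roll": ..}, ...]. A call has 1 to 5 rows; each row shifts and turns the commanded pose from where the row before left it, along the tool's axes as they then stand; what a row does not reach is not made up. A row lasts 1/12 s, in which the tool goes at most 41.7 mm and 7.16 degrees, less where a joint would pass 70% of its speed; a pose out of reach is approached as far as the arm can. A call is refused whole if a number of a shift passes 41.7 or a number of a turn 7.16, either way. A call with a gripper value outside its range is refused whole. The fingers move at their own pace and stop on an object; "grip_force" is the grip in N (left out, the last holds). Time passes only in rows, so rows that do not move let the fingers close. It gives the time, the measured TCP pose, the force, the opening and the grip force at its end, in the units of the state.
- env.get_state(): the state, without advancing time (a new reading comes with each control period).
- env.read_camera(name): name is "side" or "top" or "wrist"; returns the picture (384x512x3 uint8, red, green, blue); there is no depth.
- env.get_calibration(name): a dict with "vertical_fov" (degrees; the focal length in pixels is half the picture's height over the tangent of half this angle, whatever the lens; pixels are square), "cx", "cy" (the principal point, pixels), "rvec" (rotation vector, rad) and "tvec" (3), from world to camera coordinates, as OpenCV has them; the wrist camera has in their place "tool_from_camera" (4x4, takes a point from camera to tool coordinates, whose origin is the TCP and whose axes are the flange's). Camera axes: x right, y down, z forward; pixel columns grow to the right and rows downward; lengths in m; the calibration is good to about 2 mm. The wrist camera is an equidistant fisheye: a pixel r from the principal point sees the ray r / f radians off the axis. A picture is of the moment at which its call begins: read the wrist's pose just before it. get_calibration takes no time and is no camera call.
- env.hand_in(): hands the job in; it is judged then, once.
The state is a dict: "clock": time; "joint_pos": joint angles; "qvel": joint speeds; "tau": joint torques, N m; "tcp_pos": TCP position; "orientation": TCP orientation; "wrist_force": force on the tool from outside, world axes, zero at the start; "ft_torque": the same for the moment, N m; "finger_gap": finger opening in m; "grip_force": force on a finger pad.
Only numpy, scipy, OpenCV 4.12 (cv2) and the standard library are available. Lean on these libraries where they do the work, as an engineer would, in place of code of your own. Each camera call takes 0.05 s, during which the arm holds its last target. There are 200 camera calls.

## Task

The parts feeder's hood has been raised to its stop, but only its stiff hinge keeps it up. Swing the feeder's own prop rod, the one pivoted on its front face, up until its end sits fully in the notch on the side of the hood, and leave it there with the hood still fully raised. A loose spare rod on the table is not the one.

Things in the scene. Friction and masses are not known exactly. Their poses are not given: they have to be found in the camera images.
- rod_grip (a point): Middle of the prop rod's handle: a level black sleeve 18 mm thick, 65 mm long, free to spin on the outer (robot-side) arm of the rod's T-bar. Site +x: along the bar to the feeder, parallel to the pivot axis; +y: from here 190 mm along the rod to the pivot axis, 75 mm above the table. Axes turn with the rod. Starts 0 to 23 degrees up, free end to the right; stays put (pivot friction 0.65 N m).
- rod_end (a point): The T-bar's inner arm, a bare steel pin 12 mm thick that goes into the notch; point on its axis, 66 mm along +x from rod_grip, same axes. The rod is a 10 mm steel bar pivoted on the front of the parts feeder (grey box 260 x 430 x 100 mm with a bowl of brass fittings, white hood). It swings up and over to the left, ending 9 to 10 degrees past upright.
- notch (a point): Where the pin's axis lies when seated: in a dark steel C-shaped bracket 12 mm thick on the hood's robot-side face, 263 mm above the table, open to the right, towards the rod as it comes over. Mouth 26 mm high, 36 mm deep; its back stops the pin. The axes turn with the hood; x is parallel to the rod's pivot axis.
- hood (a joint): Hinge of the feeder's white sheet-metal hood (240 x 240 x 70 mm, hinged along its left edge, top now about 350 mm above the table), in rad: 0 shut, 1.134 (65 degrees) fully raised against its stop, as at the start. Friction alone keeps it up; a push of 5 to 10 N on it brings it down.

How it is judged:
At the end, for the whole second after the job is handed in: The pin at the rod's end sits in the notch of the hood (within 15 mm of its seated place) and stays there by itself, and the hood is still raised (hinge above 1.05 rad, 60 degrees) (distance between rod_end and notch below 0.015 m and value of joint hood above 1.05 rad); the robot touches nothing.
It fails at once if the hood drops or is pushed down below 0.95 rad (54 degrees) (value of joint hood below 0.95 rad).
It also fails if it takes over 38 s, if anything falls off the work surface, if the arm or the gripper's body presses on something with over 40 N, if the wrist force passes 120 N, or if a joint passes its speed limit or range.

## Working session

There is one attempt and no reset: what is moved stays moved. The work goes in short steps, Python scripts to look and compute and a tool call to move; the robot and the scene stay as the last step left them, time stands still between calls to the robot, and variables do not carry over. Pictures are saved under pics/ and viewed, at most 10 in all, crops included, and the job is handed in when it is done.

Besides the shell and the picture viewer there is one more tool, called after "Emit:" by a JSON object that holds its "op" and its "data". servo_tool: Moves the arm, as the interface text tells. Its arguments: {"type":"object","properties":{"increments":{"type":"array"},"grip_force":{"type":"number"}},"required":["increments"]}

```bash
mkdir -p pics
python3 - <<'E'
from workcell import env
import cv2,numpy as np
s=env.get_state();print({k:np.round(v,3).tolist() for k,v in s.items()})
for n in("side","top","wrist"):
    print(n,env.get_calibration(n)); cv2.imwrite(f"pics/{n}0.png",env.read_camera(n)[:,:,::-1])
E
```

```text
{'clock': 0.0, 'joint_pos': [1.058, 0.314, 0.045, 1.304, -0.0, 1.431], 'qvel': [0.001, 0.001, 0.0, 0.0, -0.001, -0.002], 'tau': [0.001, -48.063, 29.853, 0.019, -0.0, -0.0], 'tcp_pos': [0.209, 0.535, 0.23], 'orientation': [-0.0, 0.185, 0.983, -0.001], 'wrist_force': [-0.963, -0.207, 0.518], 'ft_torque': [0.053, 0.015, 0.017], 'grip_force': 0.0, 'finger_gap': 0.086}
side {'vertical_fov': 44.93832772004373, 'cx': 250.78874759162542, 'cy': 191.59550927363154, 'rvec': array([ 0.66711724, -2.69175336,  1.07433281]), 'tvec': array([0.51079158, 0.23711839, 0.77280737])}
top {'vertical_fov': 42.0175329167612, 'cx': 254.20949616067062, 'cy': 195.62832569771118, 'rvec': array([ 2.14539037, -2.18285138,  0.19289073]), 'tvec': array([0.0540154 , 0.572546  , 0.83142008])}
wrist {'vertical_fov': 65.70646984690485, 'cx': 253.45773107654028, 'cy': 186.0487144915949, 'tool_from_camera': array([[-2.96971183e-04, -9.52046511e-01, -3.05953186e-01,
         7.90845859e-02],
       [ 9.99999852e-01, -4.22343756e-04,  3.43581191e-04,
         6.42047233e-04],
       [-4.56322692e-04, -3.05953039e-01,  9.52046496e-01,
        -1.42186398e-01],
       [ 0.00000000e+00,  0.00000000e+00,  0.00000000e+00,
         1.00000000e+00]])}
```

View pics/side0.png

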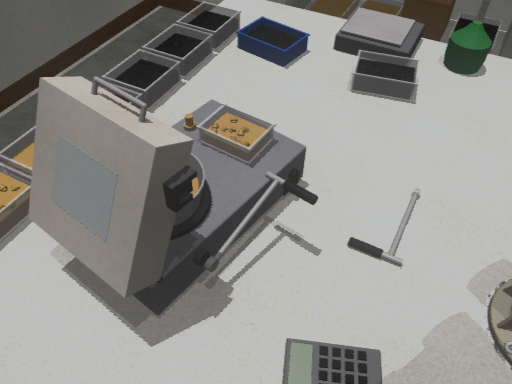

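View pics/top0.png

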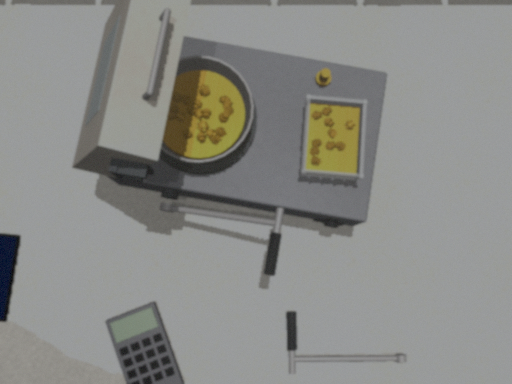

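The side view shows the feeder rod's pivot at about (207,257), its handle from (285,180) to (316,200) and the bracket at (181,188). In the top view the pivot is at about (170,205), the handle from (276,232) to (270,274) and the bracket at (130,172). The rod at the lower right, at (345,357), is the spare.

```bash
cat > h.py <<'E'
from workcell import env
import cv2,numpy as np
def cam(n):
    c=env.get_calibration(n);R=cv2.Rodrigues(c["rvec"])[0];f=192/np.tan(np.radians(c["vertical_fov"]/2))
    return R,np.ravel(c["tvec"]),np.array([[f,0,c["cx"]],[0,f,c["cy"]],[0,0,1]])
def tri(ps,pt):
    P=[K@np.c_[R,t] for R,t,K in map(cam,("side","top"))]
    X=cv2.triangulatePoints(*P,np.array(ps,float).T,np.array(pt,float).T);X=(X[:3]/X[3]).T
    e=[np.linalg.norm(cv2.projectPoints(X,cv2.Rodrigues(R)[0],t,K,None)[0][:,0]-q,axis=1) for (R,t,K),q in zip(map(cam,("side","top")),(ps,pt))]
    return X,e
def plane(n,p,z):
    R,t,K=cam(n);d=(R.T@np.linalg.inv(K)@np.c_[np.array(p,float),np.ones(len(p))].T).T;o=-R.T@t
    return o+d*((z-o[2])/d[:,2])[:,None]
def dark(img,roi,th=45):
    x0,y0,x1,y1=roi;m=(img[y0:y1,x0:x1].max(2)<th).astype(np.uint8)
    n,l,s,c=cv2.connectedComponentsWithStats(m);i=1+s[1:,4].argmax()
    pts=np.argwhere(l==i)[:,::-1]+[x0,y0]
    r=cv2.minAreaRect(pts.astype(np.float32));b=cv2.boxPoints(r)
    u=np.linalg.svd(pts-pts.mean(0),full_matrices=False)[2][0];q=(pts-pts.mean(0))@u
    return pts.mean(0),pts.mean(0)+u*q.min(),pts.mean(0)+u*q.max(),s[i,4]
E
python3 - <<'E'
from h import *
np.set_printoptions(precision=4,suppress=True)
s=cv2.imread("pics/side0.png");t=cv2.imread("pics/top0.png")
a=dark(s,(285,172,325,210));b=dark(t,(260,228,285,280))
print(a,b)
X,e=tri([a[0],a[1],a[2]],[b[0],b[1],b[2]]);print("handle",X,e)
X,e=tri([a[0],a[1],a[2]],[b[0],b[2],b[1]]);print("handle swapped",X,e)
print("pivot,Tjoint,bracket",tri([[207,257],[272,182],[181,188]],[[170,206],[279,215],[130,172]]))
print("box top corners",plane("top",[[386,72],[363,222]],.1))
k=lambda im,r:cv2.resize(im[r[1]:r[3],r[0]:r[2]],None,fx=4,fy=4,interpolation=cv2.INTER_CUBIC)
A=k(s,(150,150,250,290));B=k(t,(90,140,190,220))
out=np.zeros((560,800,3),np.uint8);out[:,:400]=A;out[:320,400:]=B;cv2.imwrite("pics/crop.png",out)
E
```

```text
(array([286.    , 190.1333]), array([286.5886, 187.1148]), array([285.4249, 193.0828]), np.int32(15)) (array([272.25, 236.5 ]), array([272.605 , 234.9117]), array([271.7059, 238.9342]), np.int32(8))
handle [[0.4967 0.02   0.1198]
 [0.4977 0.0196 0.1269]
 [0.4949 0.0211 0.1136]] [array([0.1619, 0.8905, 0.9138]), array([0.1589, 0.8767, 0.8951])]
handle swapped [[0.4967 0.02   0.1198]
 [0.4937 0.0222 0.1307]
 [0.499  0.0184 0.1096]] [array([0.1619, 0.7415, 0.7271]), array([0.1589, 0.7303, 0.712 ])]
pivot,Tjoint,bracket (array([[0.5565, 0.1863, 0.0812],
       [0.5306, 0.0079, 0.1134],
       [0.575 , 0.2122, 0.2631]]), [array([3.1104, 0.4234, 0.3235]), array([2.7296, 0.421 , 0.2945])])
box top corners [[ 0.7734 -0.1816  0.1   ]
 [ 0.519  -0.1293  0.1   ]]
```

View pics/crop.png

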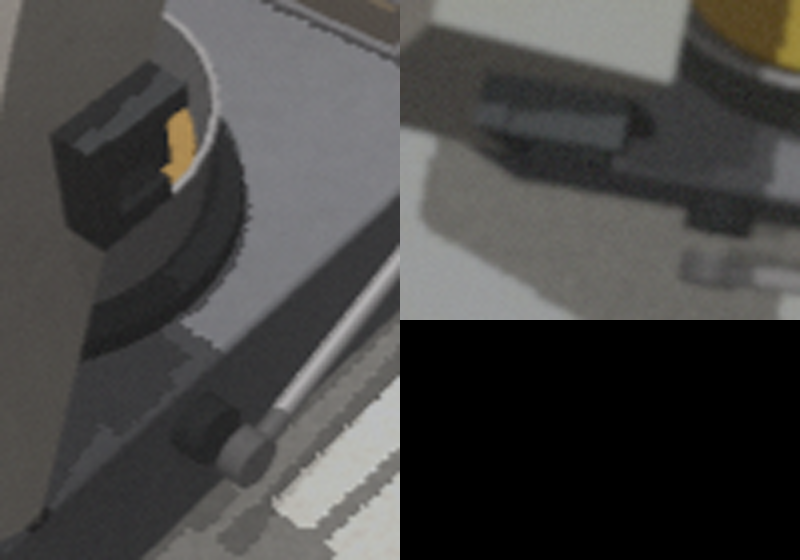

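The crop shows the rod's hub at about (211,264) in the side view and (165,207) in the top view. The bracket's slot is open towards the rod. My handle mask was too strict, so I'll redo it with a higher threshold.

Run:
```python
from h import *
np.set_printoptions(precision=4,suppress=True)
s=cv2.imread("pics/side0.png");t=cv2.imread("pics/top0.png")
for th in (65,80,90):
    a=dark(s,(284,172,325,210),th);b=dark(t,(258,226,285,282),th)
    X,e=tri(a[:3],b[:3]);Y,f=tri(a[:3],[b[0],b[2],b[1]]);
    if max(f[0])<max(e[0]): X,e=Y,f
    d=X[1]-X[2];print(th,a[3],b[3],X.tolist(),e[0],"len",np.linalg.norm(d),"yaw",np.degrees(np.arctan2(d[1],d[0])))
    print(a[:3],b[:3])
P,e=tri([[211,264],[272,180]],[[165,207],[281,212]]);print("hub,T",P,e[0],np.linalg.norm(P[0]-P[1]))
```

```text
65 504 371 [[0.472719369396027, 0.02376148043024649, 0.14254154607300185], [0.5021385188929874, 0.019120106540683423, 0.15802110298366565], [0.44060153089091236, 0.027789315890987227, 0.1220906841198925]] [1.7796 1.8786 0.5738] len 0.07178405869587698 yaw -8.01894451070229
(array([296.6786, 186.9484]), array([282.7985, 173.2143]), array([312.9616, 203.0601])) (array([271.9111, 253.3315]), array([275.3058, 233.2204]), array([268.4915, 273.5894]))
80 535 433 [[0.4720883140489882, 0.023835787575972666, 0.14267868375520523], [0.502887725862144, 0.018669304935309376, 0.1574509142164525], [0.43925034502147997, 0.0280153609360537, 0.12247400015594519]] [1.6985 1.5271 0.4814] len 0.0732150907957156 yaw -8.35497338440379
(array([297.0841, 187.0542]), array([282.8425, 173.1889]), array([313.7521, 203.2817])) (array([271.8499, 253.6744]), array([275.439 , 232.4117]), array([268.3519, 274.397 ]))
90 554 458 [[0.4723058507554867, 0.02374714273297504, 0.14238198616679473], [0.5029564860028691, 0.018625945392436078, 0.15713639877648553], [0.43906920556363793, 0.028243991700199488, 0.1228506807909064]] [1.6019 1.5736 0.5176] len 0.0731409726110196 yaw -8.561421215815765
(array([297.0704, 187.1083]), array([282.7593, 173.2844]), array([313.7869, 203.2558])) (array([271.8581, 253.4454]), array([275.4676, 232.4237]), array([268.2334, 274.5552]))
hub,T [[0.5512 0.1934 0.0754]
 [0.5341 0.0042 0.1141]] [0.2244 1.2355] 0.19388379150177973
```

Run:
```python
from h import *
np.set_printoptions(precision=4,suppress=True)
t=cv2.imread("pics/top0.png");s=cv2.imread("pics/side0.png")
b=dark(t,(258,226,285,282),80)
for z in(.105,.112,.12):
    X=plane("top",b[:3],z);d=X[1]-X[2];yaw=np.arctan2(d[1],d[0]);
    R,tt,K=cam("side");print(z,X,np.linalg.norm(d),np.degrees(yaw),"side px",cv2.projectPoints(X,cv2.Rodrigues(R)[0],tt,K,None)[0][:,0].tolist())
    u=np.array([-np.sin(yaw),np.cos(yaw)]);p=np.array([.5512,.1934]);print("horizontal offset along y",(p-X[0,:2])@u,"theta",np.degrees(np.arcsin((z-.075)/.19)),.19*np.cos(np.arcsin((z-.075)/.19)))
m=(s[172:210,280:325].max(2)<60)
for r in m.astype(int)[::2]: print(''.join('.#'[v] for v in r))
```

```text
0.105 [[0.4707 0.0204 0.105 ]
 [0.5043 0.0138 0.105 ]
 [0.4383 0.0267 0.105 ]] 0.06722449701634862 -11.068734738007473 side px [[298.480442107829, 200.89993951478164], [282.9784877160675, 192.09458444088193], [313.9235797438565, 209.67188574193568]]
horizontal offset along y 0.18526510101025484 theta 9.084720287391079 0.1876166303929372
0.112 [[0.4705 0.0209 0.112 ]
 [0.5038 0.0144 0.112 ]
 [0.4384 0.0271 0.112 ]] 0.06663392588772289 -11.068734738007475 side px [[298.79455250889237, 198.46920784710503], [283.3214501763814, 189.72492221178746], [314.20776114388013, 207.17964586817934]]
horizontal offset along y 0.18481616787632732 theta 11.229351054736577 0.18636254988596823
0.12 [[0.4703 0.0214 0.12  ]
 [0.5033 0.015  0.12  ]
 [0.4385 0.0276 0.12  ]] 0.06595898745500776 -11.068734738007478 side px [[299.15864861298667, 195.65166367377165], [283.71902278778526, 186.9779370178279], [314.53713820214296, 204.2910450025532]]
horizontal offset along y 0.18430310143755302 theta 13.700233488371572 0.18459414941974733
.........############........................
........############.........................
........###########..........................
........###########..........................
......############...........................
.....#############...........................
...#############.............................
..#################..........................
.#.####################......................
...####################.##...................
...#####...#############..###................
#..###........############.#..##.............
..................#############....#.........
......................##########..###........
.........................###########.........
.............................######..........
.............................................
.............................................
.............................................
```

Emit:
{"op": "servo_tool", "data": {"increments": [{"grip": 0, "roll": -5.2, "x": 0, "y": 0, "z": 0}, {"grip": 0, "roll": -5.1, "x": 0, "y": 0, "z": 0}, {"grip": 0, "x": -25, "y": -32, "z": 0, "roll": 0}, {"grip": 0, "x": -25, "y": -32, "z": 0, "roll": 0}, {"grip": 0, "x": -25, "y": -32, "z": 0, "roll": 0}], "grip_force": 40}}

```text
clock: 0.57
tcp_pos: [0.2645, 0.4258, 0.2306]
orientation: [-0.0, 0.095, 0.995, -0.0]
wrist_force: [0.7, -0.6, 0.6]
finger_gap: 0.0855
grip_force: 0.0
```

Emit:
{"op": "servo_tool", "data": {"increments": [{"grip": 0, "x": -25, "y": -32, "z": 0, "roll": 0}, {"grip": 0, "x": -25, "y": -32, "z": 0, "roll": 0}, {"grip": 0, "x": -25, "y": -32, "z": 0, "roll": 0}, {"grip": 0, "x": -25, "y": -32, "z": 0, "roll": 0}, {"grip": 0, "x": -25, "y": -32, "z": 0, "roll": 0}]}}

```text
clock: 0.98
tcp_pos: [0.3568, 0.2441, 0.2313]
orientation: [0.0, 0.096, 0.995, 0.0]
wrist_force: [0.0, -0.5, 0.6]
finger_gap: 0.0853
grip_force: 0.0
```

Emit:
{"op": "servo_tool", "data": {"increments": [{"grip": 0, "x": -25, "y": -32, "z": 0, "roll": 0}, {"grip": 0, "x": -25, "y": -32, "z": 0, "roll": 0}, {"grip": 0, "x": -25, "y": -32, "z": 0, "roll": 0}, {"grip": 0, "x": -25, "y": -32, "z": 0, "roll": 0}, {"grip": 0, "x": 0, "y": 0, "z": 0, "roll": 0}]}}

```text
clock: 1.4
tcp_pos: [0.4334, 0.0955, 0.2311]
orientation: [0.001, 0.101, 0.995, -0.001]
wrist_force: [0.5, -0.1, -0.1]
finger_gap: 0.0852
grip_force: 0.0
```

Emit:
{"op": "servo_tool", "data": {"increments": [{"grip": 0, "x": -25, "y": -32, "z": 0, "roll": 0}, {"grip": 0, "x": -25, "y": -32, "z": 0, "roll": 0}, {"grip": 0, "x": 0, "y": 0, "z": 0, "roll": 0}, {"grip": 0, "x": 0, "y": 0, "z": 0, "roll": 0}]}}

```text
clock: 1.73
tcp_pos: [0.4674, 0.0273, 0.2308]
orientation: [-0.0, 0.098, 0.995, 0.0]
wrist_force: [-1.4, -0.2, -0.6]
finger_gap: 0.0853
grip_force: 0.0
```

Run:
```python
from h import *
s=env.get_state();print(s["tcp_pos"],s["orientation"])
cv2.imwrite("pics/w1.png",env.read_camera("wrist")[:,:,::-1])
```

```text
[0.46743248 0.02733403 0.23079853] [-4.42651554e-04  9.83050768e-02  9.95156219e-01  1.22128854e-04]
```

View pics/w1.png

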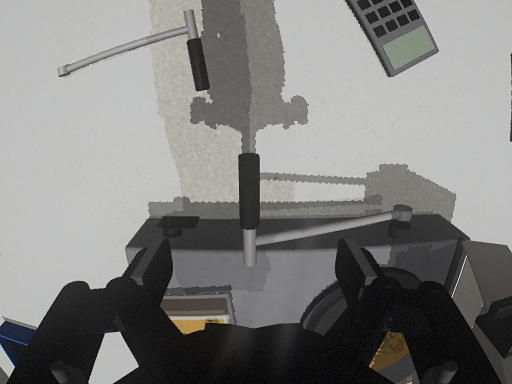

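The wrist view shows the feeder rod's handle upright in the picture, from (249,154) to (249,228). It is aligned with the finger gap, with the pin below it and the hub at (402,213).

Run:
```python
from h import *
from scipy.spatial.transform import Rotation as Ro
np.set_printoptions(precision=4,suppress=True)
c=env.get_calibration("wrist");T=c["tool_from_camera"];f=192/np.tan(np.radians(c["vertical_fov"]/2))
tp=np.array([.4674,.0273,.2308]);R=Ro.from_quat([-4.4e-4,.0983,.99516,1e-4],scalar_first=True).as_matrix()
for z in (.115,.125,.131,.137):
  o=[]
  for p,zz in (((249,154.5),z),((249,228),z),((402,213),.075)):
    d=np.array(p)-[c["cx"],c["cy"]];r=np.hypot(*d);a=r/f
    v=R@T[:3,:3]@np.r_[d/r*np.sin(a),np.cos(a)];q=tp+R@T[:3,3];o.append(q+v*(zz-q[2])/v[2])
  m=(o[0]+o[1])/2;print(z,m,"len",np.linalg.norm(o[0]-o[1]),"hub",o[2],"tool dxy mm",1000*R.T@(m-tp))
```

```text
0.115 [0.4769 0.0221 0.115 ] len 0.0716599276254592 hub [0.5517 0.1919 0.075 ] tool dxy mm [-10.4871  -3.2678 115.7903]
0.125 [0.4736 0.0229 0.125 ] len 0.06888300145298831 hub [0.5517 0.1919 0.075 ] tool dxy mm [ -7.0211  -3.1104 105.7934]
0.131 [0.4716 0.0234 0.131 ] len 0.06721684574950569 hub [0.5517 0.1919 0.075 ] tool dxy mm [-4.9414 -3.0159 99.7953]
0.137 [0.4696 0.0239 0.137 ] len 0.06555069004602312 hub [0.5517 0.1919 0.075 ] tool dxy mm [-2.8618 -2.9215 93.7971]
```

Emit:
{"op": "servo_tool", "data": {"increments": [{"grip": 0, "x": -4, "y": -3, "z": 30, "roll": 0}, {"grip": 0, "x": 0, "y": 0, "z": 40, "roll": 0}, {"grip": 0, "x": 0, "y": 0, "z": 40, "roll": 0}, {"grip": 0, "x": 0, "y": 0, "z": 7, "roll": 0}, {"grip": 0.3, "x": 0, "y": 0, "z": 0, "roll": 0}]}}

```text
clock: 2.2
tcp_pos: [0.467, 0.0266, 0.1121]
orientation: [-0.004, 0.095, 0.995, 0.0]
wrist_force: [-0.2, -0.5, 1.0]
finger_gap: 0.0755
grip_force: 0.0
```

Emit:
{"op": "servo_tool", "data": {"increments": [{"grip": 0.6, "x": 0, "y": 0, "z": 0, "roll": 0}, {"grip": 0.8, "x": 0, "y": 0, "z": 0, "roll": 0}, {"grip": 1, "x": 0, "y": 0, "z": 0, "roll": 0}, {"grip": 1, "x": 0, "y": 0, "z": 0, "roll": 0}, {"grip": 1, "x": 0, "y": 0, "z": 0, "roll": 0}], "grip_force": 50}}

```text
clock: 2.62
tcp_pos: [0.4713, 0.0227, 0.1159]
orientation: [0.001, 0.097, 0.995, -0.003]
wrist_force: [-0.8, -5.0, 3.5]
finger_gap: 0.0164
grip_force: 48.6
```

Emit:
{"op": "servo_tool", "data": {"increments": [{"grip": 1}, {"grip": 1}, {"grip": 1}]}}

```text
invalid input at $.increments[0]: expected keys grip, x, y, z, roll
```

Emit:
{"op": "servo_tool", "data": {"increments": [{"grip": 1, "x": 0, "y": 4.5, "z": -12.8, "roll": 0}, {"grip": 1, "x": 0, "y": 5.5, "z": -12.5, "roll": 0}, {"grip": 1, "x": 0, "y": 6.3, "z": -12, "roll": 0}, {"grip": 1, "x": 0, "y": 0, "z": 0, "roll": 0}, {"grip": 1, "x": 0, "y": 0, "z": 0, "roll": 0}]}}

```text
clock: 3.03
tcp_pos: [0.4745, 0.0394, 0.1537]
orientation: [0.002, 0.097, 0.995, -0.002]
wrist_force: [-2.5, -6.9, 6.8]
finger_gap: 0.0163
grip_force: 49.9
```

Emit:
{"op": "servo_tool", "data": {"increments": [{"grip": 1, "x": 0, "y": 6.2, "z": -12.6, "roll": 0}, {"grip": 1, "x": 0, "y": 7.5, "z": -11.5, "roll": 0}, {"grip": 1, "x": 0, "y": 8.7, "z": -10.4, "roll": 0}, {"grip": 1, "x": 0, "y": 9.5, "z": -9.7, "roll": 0}, {"grip": 1, "x": 0, "y": 10.1, "z": -9.1, "roll": 0}]}}

```text
clock: 3.45
tcp_pos: [0.4827, 0.0823, 0.2054]
orientation: [0.001, 0.097, 0.995, 0.0]
wrist_force: [5.6, -0.5, -8.3]
finger_gap: 0.0156
grip_force: 48.9
```

Emit:
{"op": "servo_tool", "data": {"increments": [{"grip": 1, "x": 0, "y": 10.8, "z": -8.3, "roll": 0}, {"grip": 1, "x": 0, "y": 11.3, "z": -7.5, "roll": 0}, {"grip": 1, "x": 0, "y": 11.9, "z": -6.7, "roll": 0}, {"grip": 1, "x": 0, "y": 0, "z": 0, "roll": 0}, {"grip": 1, "x": 0, "y": 0, "z": 0, "roll": 0}]}}

```text
clock: 3.87
tcp_pos: [0.4895, 0.1173, 0.2282]
orientation: [0.001, 0.096, 0.995, 0.001]
wrist_force: [3.6, 3.9, -2.6]
finger_gap: 0.0158
grip_force: 49.8
```

Emit:
{"op": "servo_tool", "data": {"increments": [{"grip": 1, "x": 0, "y": 12.2, "z": -5.8, "roll": 0}, {"grip": 1, "x": 0, "y": 12.7, "z": -4.9, "roll": 0}, {"grip": 1, "x": 0, "y": 13, "z": -4, "roll": 0}, {"grip": 1, "x": 0, "y": 13.2, "z": -3.1, "roll": 0}, {"grip": 1, "x": 0, "y": 0, "z": 0, "roll": 0}]}}

```text
clock: 4.28
tcp_pos: [0.4992, 0.1675, 0.2451]
orientation: [0.001, 0.096, 0.995, 0.001]
wrist_force: [4.9, 3.4, -6.8]
finger_gap: 0.0164
grip_force: 49.6
```

Run:
```python
from h import *
a=env.read_camera("side")[100:290,130:330,::-1];b=env.read_camera("top")[100:290,60:260,::-1]
cv2.imwrite("pics/c2.png",cv2.resize(np.hstack([a,b]),None,fx=2,fy=2))
```

```text
(no output)
```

View pics/c2.png

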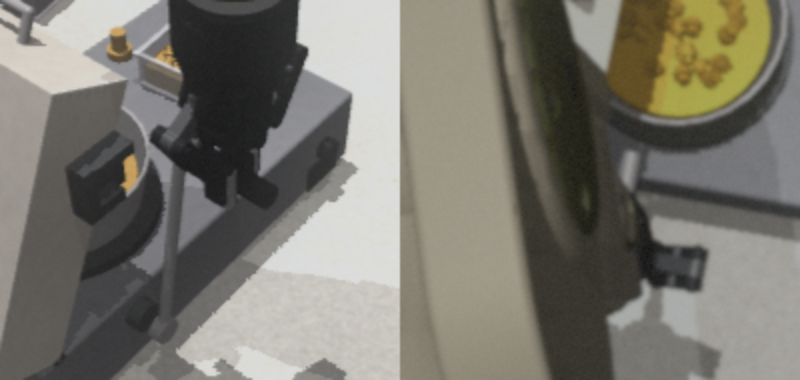

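The side crop shows the rod nearly upright in the gripper. The pin is level with the bracket at crop (100,178), and the hood has not moved.

Emit:
{"op": "servo_tool", "data": {"increments": [{"grip": 1, "x": 0, "y": 6.8, "z": -0.5, "roll": 0}, {"grip": 1, "x": 0, "y": 6.8, "z": -0.4, "roll": 0}, {"grip": 1, "x": 0, "y": 6.8, "z": -0.6, "roll": 0}, {"grip": 1, "x": 0, "y": 6.8, "z": -0.4, "roll": 0}, {"grip": 1, "x": 0, "y": 0, "z": 0, "roll": 0}]}}

```text
clock: 4.8
tcp_pos: [0.5041, 0.1929, 0.2477]
orientation: [0.001, 0.096, 0.995, -0.0]
wrist_force: [3.9, -1.0, -1.3]
finger_gap: 0.0164
grip_force: 50.1
```

Emit:
{"op": "servo_tool", "data": {"increments": [{"grip": 1, "x": 0, "y": 6.8, "z": 0, "roll": 0}, {"grip": 1, "x": 0, "y": 6.8, "z": 0, "roll": 0}, {"grip": 1, "x": 0, "y": 6.8, "z": 0.3, "roll": 0}, {"grip": 1, "x": 0, "y": 0, "z": 0, "roll": 0}, {"grip": 1, "x": 0, "y": 0, "z": 0, "roll": 0}]}}

```text
clock: 5.22
tcp_pos: [0.5079, 0.2127, 0.2474]
orientation: [0.001, 0.096, 0.995, 0.001]
wrist_force: [5.3, -0.3, -1.7]
finger_gap: 0.0166
grip_force: 50.2
```

Emit:
{"op": "servo_tool", "data": {"increments": [{"grip": 1, "x": 0, "y": 5, "z": 0.4, "roll": 0}, {"grip": 1, "x": 0, "y": 5, "z": 0.5, "roll": 0}, {"grip": 1, "x": 0, "y": 4, "z": 0.5, "roll": 0}, {"grip": 1, "x": 0, "y": 0, "z": 0, "roll": 0}, {"grip": 1, "x": 0, "y": 0, "z": 0, "roll": 0}]}}

```text
clock: 5.63
tcp_pos: [0.5105, 0.2259, 0.246]
orientation: [0.001, 0.097, 0.995, 0.0]
wrist_force: [5.2, -1.4, -1.8]
finger_gap: 0.0163
grip_force: 50.2
```

Emit:
{"op": "servo_tool", "data": {"increments": [{"grip": 1, "x": 0, "y": 3, "z": 0.5, "roll": 0}, {"grip": 1, "x": 0, "y": 3, "z": 0.5, "roll": 0}, {"grip": 1, "x": 0, "y": 0, "z": 0, "roll": 0}, {"grip": 1, "x": 0, "y": 0, "z": 0, "roll": 0}]}}

```text
clock: 5.97
tcp_pos: [0.5115, 0.231, 0.2451]
orientation: [0.001, 0.097, 0.995, -0.001]
wrist_force: [4.4, -2.9, 0.6]
finger_gap: 0.0163
grip_force: 50.5
```

Emit:
{"op": "servo_tool", "data": {"increments": [{"grip": 1, "x": 0, "y": 2, "z": 0.3, "roll": 0}, {"grip": 1, "x": 0, "y": 0, "z": 0, "roll": 0}, {"grip": 1, "x": 0, "y": 0, "z": 0, "roll": 0}]}}

```text
clock: 6.22
tcp_pos: [0.5115, 0.2313, 0.245]
orientation: [0.001, 0.097, 0.995, -0.002]
wrist_force: [2.5, -10.1, 3.0]
finger_gap: 0.0162
grip_force: 50.7
```

Emit:
{"op": "servo_tool", "data": {"increments": [{"grip": 1, "x": 0, "y": 2, "z": 0.3, "roll": 0}, {"grip": 1, "x": 0, "y": 0, "z": 0, "roll": 0}, {"grip": 1, "x": 0, "y": 0, "z": 0, "roll": 0}]}}

```text
clock: 6.47
tcp_pos: [0.5116, 0.2315, 0.2449]
orientation: [0.001, 0.098, 0.995, -0.004]
wrist_force: [1.6, -15.8, 4.9]
finger_gap: 0.016
grip_force: 51.1
```

Run:
```python
from h import *
a=env.read_camera("side")[100:290,130:330,::-1];b=env.read_camera("top")[100:290,60:260,::-1]
cv2.imwrite("pics/c3.png",cv2.resize(np.hstack([a,b]),None,fx=2,fy=2))
```

```text
(no output)
```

View pics/c3.png

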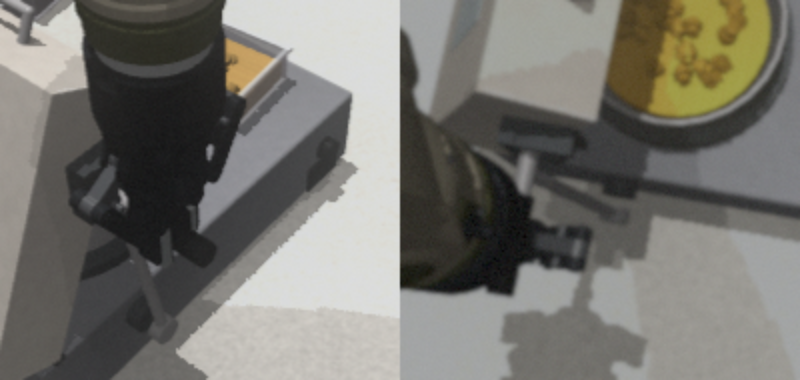

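The top crop shows the pin inside the bracket and the rod tilted past upright. The force rises while nothing moves, so the pin is against the notch's back. I'll take the push off, then release and back away.

Emit:
{"op": "servo_tool", "data": {"increments": [{"grip": 1, "x": 0, "y": -2.5, "z": 0, "roll": 0}, {"grip": 1, "x": 0, "y": 0, "z": 0, "roll": 0}, {"grip": 0.8, "x": 0, "y": 0, "z": 0, "roll": 0}, {"grip": 0.6, "x": 0, "y": 0, "z": 0, "roll": 0}, {"grip": 0.3, "x": 0, "y": 0, "z": 0, "roll": 0}]}}

```text
clock: 6.98
tcp_pos: [0.5103, 0.2335, 0.2441]
orientation: [-0.001, 0.097, 0.995, 0.001]
wrist_force: [-0.3, 1.0, -0.4]
finger_gap: 0.0403
grip_force: 0.0
```

Emit:
{"op": "servo_tool", "data": {"increments": [{"grip": 0.1, "x": 0, "y": 0, "z": 0, "roll": 0}, {"grip": 0.1, "x": 0, "y": 0, "z": 0, "roll": 0}, {"grip": 0.1, "x": 0, "y": 0, "z": 0, "roll": 0}, {"grip": 0.1, "x": 0, "y": 0, "z": 0, "roll": 0}, {"grip": 0.1, "x": 0, "y": 0, "z": 0, "roll": 0}]}}

```text
clock: 7.4
tcp_pos: [0.511, 0.2337, 0.2437]
orientation: [-0.0, 0.096, 0.995, 0.0]
wrist_force: [0.7, -0.0, -0.5]
finger_gap: 0.0772
grip_force: 0.0
```

Emit:
{"op": "servo_tool", "data": {"increments": [{"grip": 0.1, "x": 0, "y": 0, "z": -12, "roll": 0}, {"grip": 0.1, "x": 0, "y": 0, "z": -20, "roll": 0}, {"grip": 0.1, "x": 0, "y": 0, "z": -25, "roll": 0}, {"grip": 0.1, "x": 25, "y": 0, "z": -20, "roll": 0}, {"grip": 0.1, "x": 30, "y": 0, "z": 0, "roll": 0}]}}

```text
clock: 7.82
tcp_pos: [0.4594, 0.2445, 0.3242]
orientation: [0.003, 0.097, 0.995, 0.001]
wrist_force: [0.0, 0.5, 0.7]
finger_gap: 0.0769
grip_force: 0.0
```

Emit:
{"op": "servo_tool", "data": {"increments": [{"grip": 0.1, "x": 30, "y": 0, "z": 0, "roll": 0}, {"grip": 0.1, "x": 30, "y": 20, "z": 0, "roll": 0}, {"grip": 0.1, "x": 10, "y": 35, "z": 0, "roll": 0}, {"grip": 0.1, "x": 0, "y": 35, "z": 0, "roll": 0}, {"grip": 0.1, "x": 0, "y": 35, "z": 0, "roll": 0}]}}

```text
clock: 8.23
tcp_pos: [0.4115, 0.3817, 0.3218]
orientation: [0.001, 0.096, 0.995, 0.001]
wrist_force: [0.8, -0.1, 0.5]
finger_gap: 0.0769
grip_force: 0.0
```

Emit:
{"op": "servo_tool", "data": {"increments": [{"grip": 0.1, "x": 0, "y": 35, "z": 0, "roll": 0}, {"grip": 0.1, "x": 0, "y": 35, "z": 0, "roll": 0}, {"grip": 0.1, "x": 0, "y": 0, "z": 0, "roll": 0}, {"grip": 0.1, "x": 0, "y": 0, "z": 0, "roll": 0}]}}

```text
clock: 8.57
tcp_pos: [0.4256, 0.4504, 0.3189]
orientation: [-0.001, 0.095, 0.995, -0.001]
wrist_force: [0.6, -0.3, 0.4]
finger_gap: 0.0766
grip_force: 0.0
```

Run:
```python
from h import *
a=env.read_camera("side")[100:290,130:330,::-1];b=env.read_camera("top")[100:290,60:260,::-1]
cv2.imwrite("pics/c4.png",cv2.resize(np.hstack([a,b]),None,fx=2,fy=2));print(env.get_state()["wrist_force"])
```

```text
[-0.92437998 -0.80690699  0.47279352]
```

View pics/c4.png

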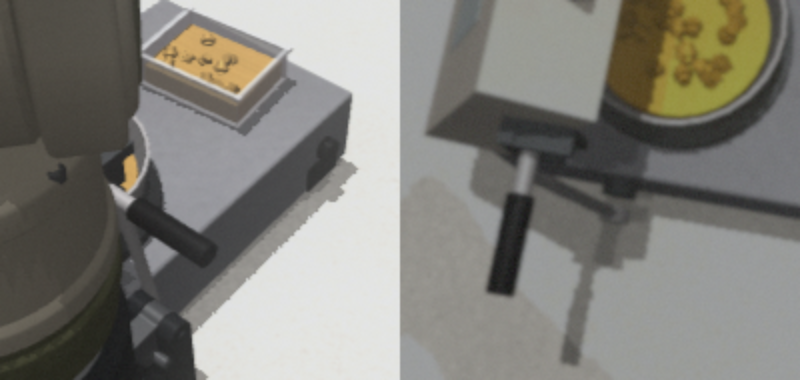

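The top crop shows the pin in the bracket, the rod standing alone with its handle centred at about (511,245), and the hood where it was. I'll check the handle's position against the seated place, then hand in.

Run:
```python
from h import *
X=plane("top",[[115.5,222.5]],.262)[0];print(X)
if np.hypot(X[0]-.5115,X[1]-.2315)<.008: print(env.hand_in())
```

```text
[0.50981196 0.22955756 0.262     ]
the job is handed in; nothing more can be done
None
```

The feeder's own prop rod is swung up with its pin seated against the back of the hood's notch. The last pictures show the hood still raised, and the arm is clear; I handed the job in at about 9 s, but the interface gave no verdict.

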